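Send the tube carrier down the hand-over rail

ROBOT

A 6-joint arm with a two-finger parallel gripper is mounted at the origin on a cart in front of the work surface, level with it; the furniture and walls round the work are solid. World frame = base frame: x ahead of the robot, y to its left, z up, the work surface at z = 0. Lengths are in m, angles in degrees, forces in N, time in s.
With the tool pointing down it reaches from about 0.25 to 0.725 m from the base axis. Payload 9.7 kg.
Tool frame: the origin (TCP) lies midway between the tips of the shut fingers; the grasp point (between the pads) lies bot.grasp_offset behind it (bot.grasp_offset is the distance from the TCP to the grasp point, in m); x points along the fingers, y is the direction in which the jaws open and shut, and the axes are right-handed (so a half turn about x gives the same grasp; the last joint's range is limited). The gripper opens to 85 mm and grips with 20 to 120 N. Pads are 22 mm wide; open, the fingers measure 114 mm over their backs; the gripper's body (76 mm by 85 mm) begins 54 mm behind the grasp point. The pads swing forward as they close: fully open they stand 13 mm farther back than shut.
Start: joints at [-71.047, 4.979, 10.078, 95.1, 0, 90], TCP at [0.179, -0.52, 0.231] pointing down, gripper open.
Joint ranges: [-179.16, 179.16], [-48.56, 103.87], [-65.8, 70.77], [-126.05, 130.52], [-82.76, 87.17], [-180, 180]. Speed limits (degrees/s): [127.2, 127.2, 147.25, 180, 180, 180].

INTERFACE

Orientations are given as [roll, pitch, yaw] about the fixed x, y, z axes, in that order (R = Rz(yaw) Ry(pitch) Rx(roll)).
In Python, from workcell import status, camera, bot gives the robot as it stands.
- The arm moves only by the shell command python3 -m jog 'ROWS' [OPENING] [FORCE]. ROWS is text: rows parted by semicolons, each of 4 numbers parted by spaces: the shift along the tool's x, y, z in mm, then the turn about the tool's x in degrees. A call has exactly 8 rows; each row is the pose to reach, as a shift and turn from the pose commanded when the call began, along the tool's axes at that moment; what a row does not reach only later rows make up. A row lasts 1/8 s, in which the tool goes at most 62.5 mm and 10.7 degrees, less where a joint would pass 70% of its speed; a pose out of reach is approached as far as the arm can. A call with a gripper value outside its range is refused whole. OPENING is the opening, from 0 (shut) to 1 (fully open), set as the call begins (- or left out, the last holds). The fingers move at their own pace and stop on an object; FORCE is the grip in N (left out, the last holds). Time passes only in rows, so rows that repeat a pose let the fingers close, or fill a call up. It gives the time, the measured TCP pose, the force and the opening at its end, in the units of the state.
- status.get_obs(): the state, without advancing time (a new reading comes with each control period).
- camera(name): name is "scene" or "top"; returns a dict with "color" (480x640x3 uint8, red, green, blue), "vfov" (degrees; the focal length in pixels is half the picture's height over the tangent of half this angle, whatever the lens; pixels are square), "cx", "cy" (the principal point, pixels), "D" ([k1, k2, p1, p2, k3] as OpenCV has them; the pictures are not rectified), "rvec" (rotation vector, rad) and "tvec" (3), from world to camera coordinates, as OpenCV has them. Camera axes: x right, y down, z forward; pixel columns grow to the right and rows downward; lengths in m; the calibration is good to about 2 mm. A picture is of the moment at which its call begins. There is no depth.
- bot.job_done(): hands the job in, once; it reports no verdict.
The state is a dict: "time": time; "q": joint angles; "qd": joint speeds; "joint_efforts": joint torques, N m; "ee_pos": TCP position; "tcp_rot": TCP orientation; "wrist_force": force on the tool from outside, world axes, zero at the start; "torque": the same for the moment, N m; "opening": finger opening in m.
Only numpy, scipy, OpenCV 4.12 (cv2) and the standard library are available. Lean on these libraries where they do the work, as an engineer would, in place of code of your own. Each camera call takes 0.05 s, during which the arm holds its last target. There are 200 camera calls.

TASK

Pick up the long roller carrier (the longer of the two saddle-shaped tube carriers, with the flat grip fin) and set it astride the sloped rail on its raised half, lowering it until its rollers rest on the rod. Then let go and back away upward so that it rolls down by itself and comes to rest against the stop at the low end; do not drop it from a height and do not touch it on the lower half of the rail. Leave the short carrier with the round knob where it stands.

Things in the scene. Friction and masses are not known exactly. Their poses are not given: they have to be found in the camera images.
- hanger: Long tube carrier: upside-down U, 70 mm long (y, rolling direction; either way round), 56 wide (x), stands 124 tall, about 0.2 kg, loose. Grip fin on top: 12 thick (x), 34 long (y), from 36 to 72 mm above the origin. Slot 22 mm wide, mouth flared to 35; two V rollers inside, 22 mm either side of mid. Origin: in the slot, 52 mm above the feet, where the rod's centre lies when seated. z up.
- saddle: Short tube carrier, to be left alone: same make and width but only 46 mm long (y), with a round white knob (20 mm across, 30 tall) on top instead of a fin, and no rollers. Stands 118 mm tall, loose. Origin in its slot, 52 mm above its feet.
- rail_home (a point): Point on the rod's centre line where the long carrier's origin lies when against the stop; 85 mm above the worktop. y points uphill along the rod (10 degrees), x level across, z square to the rod. Rail: fixed 12 mm steel rod on a 60 x 370 mm base. Stop: plate with rubber face 35 mm downhill of this point, top 40 mm above the rod. Thin post under the rod's high end, 277 mm uphill.
- rail_load (a point): Point on the rod's centre line on its raised half, 195 mm uphill of rail_home, 119 mm above the worktop: a good place for the carrier's origin when setting down (50 mm downhill to 30 mm uphill of it will do). Axes as rail_home. Held level, the carrier's uphill roller touches first, origin 4 mm above its seat: near enough to let go; it then tips to the slope and rolls down in 1 to 3 s.

How it is judged (in metres and radians):
On the way, in this order (a step that is already met when the one before it is completed fails the run):
1. the long carrier, still held, has been lowered astride the raised half of the rail, to within 15 mm of its seat on the rod (y of hanger in the frame of rail_home between 0.11 and 0.25 m and z of hanger in the frame of rail_home between -0.01 and 0.015 m and x of hanger in the frame of rail_home between -0.015 and 0.015 m and contact force between the fingers and hanger above 0.5 N), for 0.05 s.
2. the long carrier is let go on the raised half of the rail (y of hanger in the frame of rail_home above 0.085 m and z of hanger in the frame of rail_home between -0.01 and 0.012 m and contact force between the fingers and hanger below 0.05 N), for 0.03 s.
At the end, for the whole second after the job is handed in: The long carrier hangs astride the rod against the low stop (origin within 12 mm of rail_home, in line with the rod to about 11 degrees, leaning less than 23 degrees from upright), at rest; the short carrier is within 30 mm of where it stood (distance between hanger and rail_home below 0.012 m and angle between hanger's own z axis and vertical below 0.4 rad and angle between the y axis of hanger and the y axis of rail_home, either way round below 0.2 rad and linear speed of hanger below 0.02 m/s and distance of saddle from where it was at the start of the episode below 0.03 m); the robot touches nothing.
It fails at once if the robot touches the long carrier on the lower half of the rail (y of hanger in the frame of rail_home between -0.05 and 0.08 m and z of hanger in the frame of rail_home between -0.02 and 0.02 m and x of hanger in the frame of rail_home between -0.015 and 0.015 m and contact force between the arm and hanger above 0.3 N).
It fails at once if the robot touches the long carrier with its fingers on the lower half of the rail (y of hanger in the frame of rail_home between -0.05 and 0.08 m and z of hanger in the frame of rail_home between -0.02 and 0.02 m and x of hanger in the frame of rail_home between -0.015 and 0.015 m and contact force between the fingers and hanger above 0.3 N).
It fails at once if the short carrier is moved by more than 30 mm (distance of saddle from where it was at the start of the episode above 0.03 m).
It also fails if it takes over 38 s, if anything falls off the work surface, if the arm or the gripper's body presses on something with over 40 N, if the wrist force passes 120 N, or if a joint passes its speed limit or range.

## Working session

There is one attempt and no reset: what is moved stays moved. The work goes in short steps, Python scripts to look and compute and a shell command to move; the robot and the scene stay as the last step left them, time stands still between calls to the robot, and variables do not carry over. Pictures are saved under pics/ and viewed, about 8 in all and at most 12, crops included, and the job is handed in when it is done.

```bash
mkdir -p pics; ls; cat > h.py <<'E'
import numpy as np, cv2
from workcell import status, camera, bot
def K(c):
    f=240/np.tan(np.radians(c["vfov"])/2); return np.array([[f,0,c["cx"]],[0,f,c["cy"]],[0,0,1.]])
def snap(n,fn=None):
    c=camera(n)
    if fn: cv2.imwrite("pics/"+fn,c["color"][:,:,::-1])
    return c
def proj(c,P):
    return cv2.projectPoints(np.array(P,float).reshape(-1,1,3),np.array(c["rvec"],float),np.array(c["tvec"],float),K(c),np.array(c["D"],float))[0][:,0]
def ray(c,uv):
    p=cv2.undistortPoints(np.array([[uv]],float),K(c),np.array(c["D"],float),None,None)[0,0]
    R=cv2.Rodrigues(np.array(c["rvec"],float))[0]; t=np.array(c["tvec"],float).ravel()
    return -R.T@t, R.T@np.array([p[0],p[1],1.])
def atz(c,uv,z):
    o,d=ray(c,uv); return o+d*(z-o[2])/d[2]
E
python3 - <<'E'
from h import *
for n in("scene","top"):
    c=snap(n,n+"0.png"); o,d=ray(c,(320,240)); print(n,c["vfov"],c["D"],o,d)
print(bot.grasp_offset,status.get_obs())
E
```

```text
pics
scene 49.80531770427961 [-0.05393142  0.          0.          0.          0.        ] [0.17991311 0.57277355 0.8171827 ] [ 0.3608614  -0.57625979 -0.73330986]
top 55.1600861613527 [0.01147626 0.         0.         0.         0.        ] [ 0.42854762 -0.0056857   0.98170762] [ 0.08979699  0.01671306 -0.99588166]
0.0187 {'time': 0.1, 'q': array([-7.10463516e+01,  5.00802041e+00,  1.00375511e+01,  9.50985389e+01,
        1.34818094e-03,  8.99994067e+01]), 'qd': array([ 0.11370768, -0.05808506,  0.06220883,  0.03973185, -0.01912876,
       -0.0207932 ]), 'joint_efforts': array([ 1.43895482e-03, -5.21563089e+01,  4.65651655e+01,  1.60608249e-02,
       -1.71356936e-05,  2.95205780e-05]), 'ee_pos': array([ 0.17858091, -0.51998217,  0.23064035]), 'tcp_rot': array([-91.11981146,  89.93097864, 107.83442948]), 'wrist_force': array([-0.49465917,  0.84356404, -0.21073641]), 'torque': array([ 0.09354   , -0.0146855 , -0.03476504]), 'opening': 0.08508004357458887}
```

View pics/scene0.png

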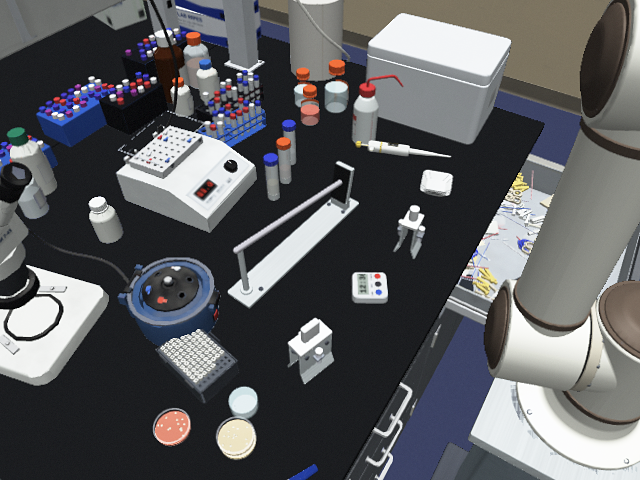

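View pics/top0.png

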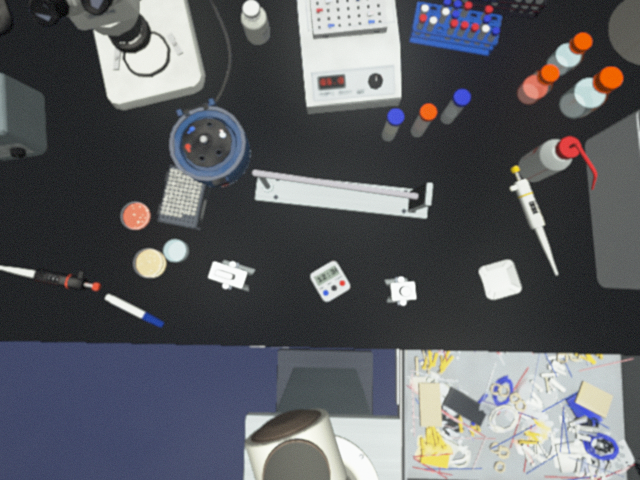

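The scene view shows the long carrier with its fin near (311,345), the short one near (411,228), the rail's high end at (238,248) and the stop at (343,185). In the top view the long carrier is at (231,275), the short one at (402,291) and the rail runs from (255,173) to (425,195). I'll enlarge these.

```bash
python3 - <<'E'
import cv2,numpy as np
t=cv2.imread("pics/top0.png"); s=cv2.imread("pics/scene0.png")
a=cv2.resize(t[250:300,200:266],(396,300),interpolation=cv2.INTER_CUBIC)   #x6
b=cv2.resize(s[310:390,270:350],(300,300),interpolation=cv2.INTER_CUBIC) #x3.75
c=cv2.resize(t[160:225,245:445],(800,260),interpolation=cv2.INTER_CUBIC) #x4
o=np.zeros((560,800,3),np.uint8); o[:300,:396]=a; o[:300,400:700]=b; o[300:]=c
cv2.imwrite("pics/crop1.png",o)
E
```

```text
(no output)
```

View pics/crop1.png

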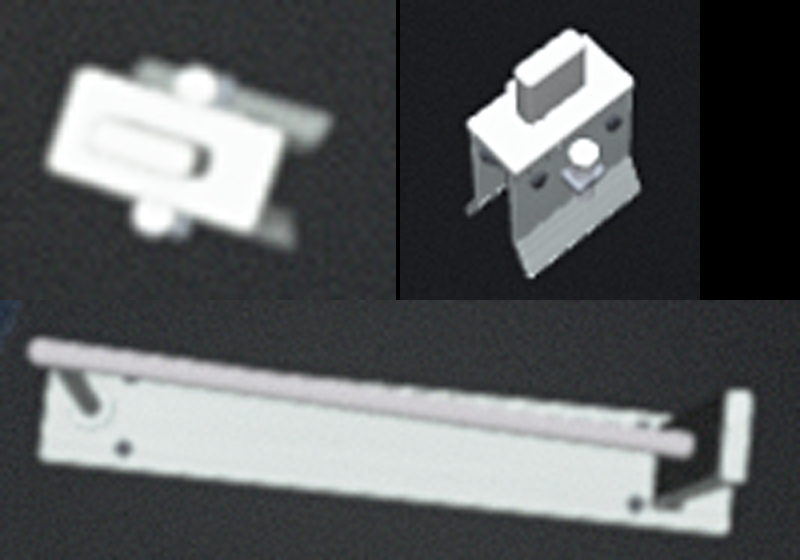

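The crop shows the fin's top centred at about top (223.7,274.7) and scene (310.5,325.5). The rod's ends are at top (253.8,172.5) and (417.5,195.8), and the stop's top face edge is at about (426,194).

```bash
cat > fit.py <<'E'
from h import *
from scipy.optimize import least_squares
T=camera("top"); S=camera("scene")
a=np.radians(10)
def rail(p,q): # q in rail_home frame
    x,y,yw=p[:3]; R=cv2.Rodrigues(np.array([0,0,yw]))[0]@cv2.Rodrigues(np.array([a,0,0]))[0]
    return R@np.array(q)+[x,y,.085]
tp=[(253.8,172.5),(310,180.3),(365,188.3),(417.5,195.8)]; 
def f(p):
    r=[]
    for i,uv in enumerate(tp): r+=list(proj(T,rail(p,[0,p[3+i],0]))[0]-uv)
    r+=list(proj(T,rail(p,[0,-.035,.04]))[0]-(426.2,194.2))
    r+=list(proj(S,rail(p,[0,p[3],0]))[0]-(237,250))
    return r
s=least_squares(f,[.45,-.1,0,.28,.2,.1,0]); p=s.x
print("rail",p,np.degrees(p[2]),np.round(s.fun,1)); print("load",rail(p,[0,.195,0]))
for n,c in(("T",T),("S",S)): print(n,[np.round(proj(c,rail(p,q))[0]) .tolist() for q in ([0,0,0],[0,.195,0],[0,.277,0],[0,-.035,.04])])
print("fin",atz(T,(223.7,274.7),.124),atz(S,(310.5,325.5),.124),"plate",atz(T,(228.2,274.8),.088))
for A,B,z in(((88,135),(192,160),.124),((85,65),(285,130),.088),((48,170),(258,232),.088)):
    d=atz(T,(200+B[0]/6,250+B[1]/6),z)-atz(T,(200+A[0]/6,250+A[1]/6),z); print("dir",np.degrees(np.arctan2(d[1],d[0])),np.linalg.norm(d))
d=atz(S,(270+115/3.75,310+75/3.75),.124)-atz(S,(270+172/3.75,310+30/3.75),.124);print("scene dir",np.degrees(np.arctan2(d[1],d[0])),np.linalg.norm(d))
from scipy.spatial.transform import Rotation as Ro
o=status.get_obs(); print(np.round(Ro.from_euler("xyz",o["tcp_rot"],degrees=True).as_matrix(),3))
E
python3 fit.py
```

```text
rail [ 0.60306921 -0.14970875 -0.09139934  0.29044152  0.18359185  0.07468443
 -0.03277888] -5.236796192367082 [ 0.2  0.5 -0.1  0.7 -0.1  0.6 -0.1  0.6  0.1 -1.1 -1.  -0.9]
load [0.62059689 0.0415272  0.11886139]
T [[402.0, 194.0], [304.0, 180.0], [261.0, 174.0], [426.0, 193.0]]
S [[332.0, 186.0], [272.0, 226.0], [241.0, 246.0], [344.0, 164.0]]
fin [0.43764496 0.18729859 0.124     ] [0.4350944  0.19269369 0.124     ] plate [0.43799947 0.18660667 0.088     ]
dir -102.27321943534812 0.033559591407447034
dir -106.74118648639899 0.06890759409978336
dir -105.11130390840148 0.07146045839373931
scene dir 75.83933536310013 0.032930624056463055
[[-0.     0.325 -0.946]
 [ 0.001 -0.946 -0.325]
 [-1.    -0.001  0.   ]]
```

Estimates so far: carrier at about (0.437, 0.188), yaw -14.5°; rail_load at about (0.6206, 0.0415), rail yaw -5.2°. Now I'll move above the carrier.

```bash
python3 -m jog '0 -20 -16 -3; 0 -60 -48 -10; 0 -110 -88 -19; 0 -160 -128 -28; 0 -210 -168 -37; 0 -255 -204 -46; 0 -285 -228 -53; 0 -293 -237 -56.5' 1 60
python3 - <<'E'
from h import *
from scipy.spatial.transform import Rotation as Ro
o=status.get_obs(); R=Ro.from_euler("xyz",o["tcp_rot"],degrees=True).as_matrix(); print(np.round(R,3),o["ee_pos"],(R.T@(np.array([.437,.188,.15])-o["ee_pos"]))*1000, np.degrees(np.arctan2(R[1,1],R[0,1])))
E
```

```text
time: 1.2
ee_pos: [0.308, -0.1645, 0.2315]
tcp_rot: [84.0, 90.0, -20.2]
wrist_force: [0.2, 0.1, -0.8]
opening: 0.0855
[[ 0.001  0.969 -0.246]
 [-0.    -0.246 -0.969]
 [-1.     0.001  0.   ]] [ 0.30802899 -0.16446721  0.23151793] [  81.51729115   38.29871156 -373.36305777] -14.230573919411109
```

```bash
python3 -m jog '0 2 -20 0; 0 8 -70 0; 0 14 -130 0; 0 20 -190 0; 10 26 -250 0; 30 32 -310 0; 50 36 -355 0; 66 38 -373 0'
python3 - <<'E'
from h import *
o=status.get_obs(); 
T=snap("top"); S=snap("scene"); p=o["ee_pos"]; print(p, o["tcp_rot"])
u=proj(T,p)[0]; v=proj(S,p)[0]; print(u,v)
a=T["color"][245:305,185:265,::-1]; b=S["color"][275:375,260:360,::-1]
im=np.hstack([cv2.resize(a,(440,330),interpolation=cv2.INTER_CUBIC),cv2.resize(b,(330,330),interpolation=cv2.INTER_CUBIC)]) # 5.5, 3.3
cv2.imwrite("pics/c2.png",im)
E
```

```text
time: 2.2
ee_pos: [0.4386, 0.1868, 0.1636]
tcp_rot: [-49.0, 89.9, -153.5]
wrist_force: [-0.8, -0.4, 0.4]
opening: 0.0852
[0.43862992 0.18676458 0.16362425] [ -49.01439714   89.90857167 -153.48546305]
[219.04699567 273.81928006] [310.38076923 307.38012644]
```

View pics/c2.png

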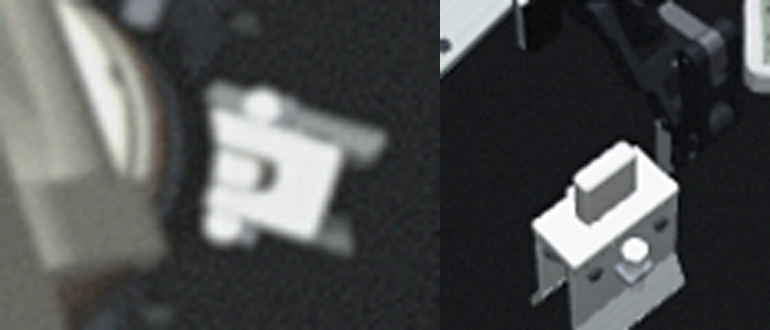

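The scene crop shows the fin's top centred at about scene (310,326), right below the projected TCP (310,307), with the fingers clear on either side. I'll descend and grip.

```bash
python3 -m jog '10 -1 -1 0; 22 -1 -2 0; 34 -1 -2 0; 46 -1 -2 0; 56 -1 -2 0; 64 -1 -2 0; 69 -1 -2 0; 70 -1 -2 0' && python3 -m jog '0 0 0 0; 0 0 0 0; 0 0 0 0; 0 0 0 0; 0 0 0 0; 0 0 0 0; 0 0 0 0; 0 0 0 0' 0 60
```

```text
time: 3.3
ee_pos: [0.4376, 0.1876, 0.0951]
tcp_rot: [-45.8, 90.0, -150.4]
wrist_force: [0.8, -0.1, 0.4]
opening: 0.0851
time: 4.3
ee_pos: [0.4378, 0.1876, 0.0955]
tcp_rot: [127.2, 90.0, 22.6]
wrist_force: [-0.7, 0.4, 3.7]
opening: 0.011
```

```bash
python3 -m jog '-8 0 0 0; -25 0 0 0; -50 0 0 0; -80 0 0 0; -110 0 0 0; -140 0 0 0; -165 0 0 0; -175 0 0 0'
python3 - <<'E'
from h import *
from scipy.spatial.transform import Rotation as Ro
o=status.get_obs(); R=Ro.from_euler("xyz",o["tcp_rot"],degrees=True).as_matrix(); print(np.round(R,3),o["ee_pos"],o["wrist_force"],o["opening"],(R.T@(np.array([.6206,.0415,.27])-o["ee_pos"]))*1000, np.degrees(np.arctan2(R[1,1],R[0,1])))
S=snap("scene"); v=proj(S,o["ee_pos"])[0]; print(v)
x,y=map(int,v); x0=x-60;y0=y-40; print(x0,y0)
cv2.imwrite("pics/c3.png",cv2.resize(S["color"][y0:y0+140,x0:x0+120,::-1],(480,560),interpolation=cv2.INTER_CUBIC))
E
```

```text
time: 5.3
ee_pos: [0.4379, 0.1877, 0.2724]
tcp_rot: [128.5, 89.9, 24.0]
wrist_force: [-0.5, 0.6, -2.8]
opening: 0.0111
[[ 0.002  0.968 -0.251]
 [ 0.001 -0.251 -0.968]
 [-1.     0.002 -0.001]] [0.43791638 0.18774274 0.27240901] [-0.53830907  0.58473186 -2.8350654 ] 0.011114504652413825 [  2.66235822 213.54542155  95.69384473] -14.541434985386514
[309.55363407 262.16677825]
249 222
```

View pics/c3.png

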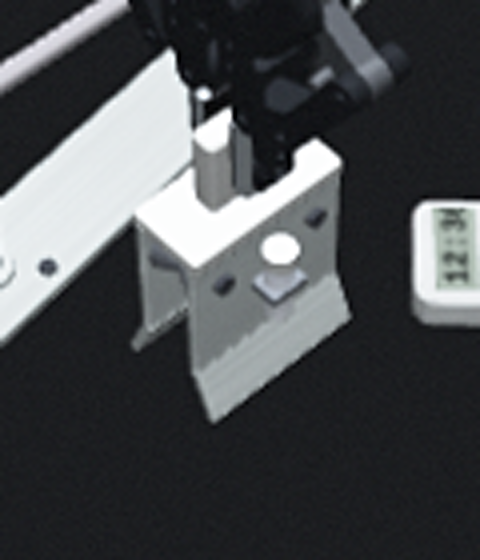

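The carrier is held level by its fin, which sits a few mm towards +y in the pads. That offset is harmless. Moving above the rail now.

```bash
python3 -m jog '0 10 4 -0.5; 0 34 15 -1.5; 0 70 31 -3; 0 110 49 -5; 0 150 67 -7; 0 184 82 -8.5; 0 206 92 -9.3; 0 213.5 95.7 -9.3' && python3 -m jog '0 0 0 0; 0 0 0 0; 0 0 0 0; 0 0 0 0; 0 0 0 0; 0 0 0 0; 0 0 0 0; 0 0 0 0'
python3 - <<'E'
from h import *
from scipy.spatial.transform import Rotation as Ro
o=status.get_obs(); R=Ro.from_euler("xyz",o["tcp_rot"],degrees=True).as_matrix(); print(np.round(R,3),o["ee_pos"],o["wrist_force"],o["opening"],np.degrees(np.arctan2(R[1,1],R[0,1])))
S=snap("scene"); T=snap("top"); v=proj(S,o["ee_pos"])[0]; print(v, proj(T,o["ee_pos"])[0])
a=S["color"][140:300,210:360,::-1]; b=T["color"][130:230,240:440,::-1]
A=cv2.resize(a,(525,560),interpolation=cv2.INTER_CUBIC) #3.5
B=cv2.resize(b,(270,135))
B=np.vstack([B,np.zeros((425,270,3),np.uint8)])
cv2.imwrite("pics/c4.png",np.hstack([A,B]))
E
```

```text
time: 6.35
ee_pos: [0.6209, 0.0399, 0.2682]
tcp_rot: [-78.6, 89.8, -173.9]
wrist_force: [0.1, 0.4, -1.8]
opening: 0.0108
time: 7.35
ee_pos: [0.6203, 0.0413, 0.2703]
tcp_rot: [-74.5, 90.0, -169.8]
wrist_force: [0.1, 1.1, -2.5]
opening: 0.0107
[[-0.     0.996 -0.091]
 [-0.    -0.091 -0.996]
 [-1.    -0.     0.   ]] [0.62027053 0.04132489 0.27026127] [ 0.07752483  1.12694782 -2.52986158] 0.010683598621510788 -5.247064365245863
[265.96734724 162.39907297] [299.39563959 159.38455258]
```

View pics/c4.png

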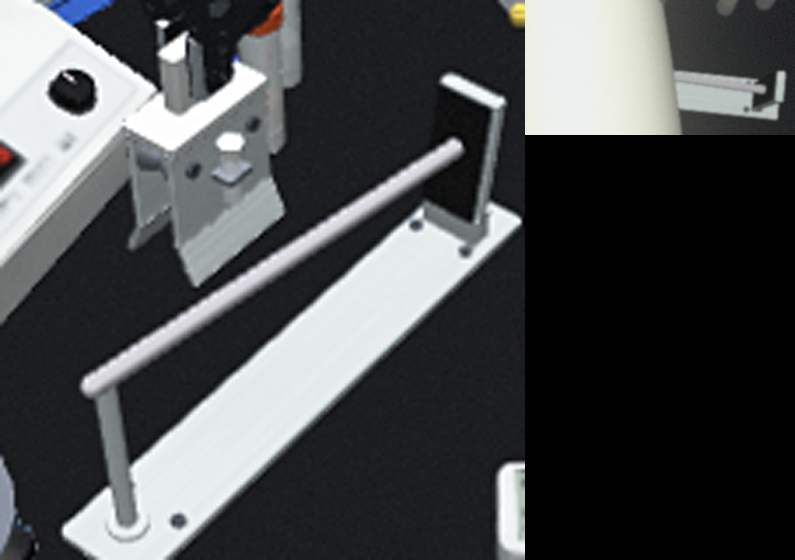

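The scene crop shows the carrier level above the rod: feet at the uphill end at (265.7,221.4) and (247.7,210.9), downhill foot at (290.9,200.6). The rod runs from (235.7,250) to (340.6,182.3). I'll check the alignment in this one view.

```bash
python3 - <<'E'
from h import *
from fit import rail,p
S=camera("scene"); o=status.get_obs()["ee_pos"]; z=o[2]-.0955
A,B,C=[atz(S,u,z) for u in((265.7,221.4),(247.7,210.9),(290.9,200.6))]
print(A,B,C,"mid front",(A+B)/2,"width",np.linalg.norm(A-B),"len",np.linalg.norm(A-C),"yawdir",np.degrees(np.arctan2(*(A-C)[1::-1])))
mid=(A+B)/2+(C-A)/2; print("carrier mid",mid)
# rod point in scene at the plane y=0.0415 and y=.14
for uv in((235.7,250),(272,226.3),(287.1,216.8),(340.6,182.3)):
    c,d=ray(S,uv)
    # intersect with sloped plane containing rod: z=.085+tan10*s
    h=np.array([-np.sin(p[2]),np.cos(p[2]),0]); t=np.tan(np.radians(10))
    k=(.085+t*(h@(c-[p[0],p[1],0]))-c[2])/(d[2]-t*(h@d)); P=c+k*d; print("rod",P,"offset x of fit",(P-rail(p,[0,0,0]))@[np.cos(p[2]),np.sin(p[2]),0])
print("TCP-rod lateral",(o-rail(p,[0,0,0]))@[np.cos(p[2]),np.sin(p[2]),0])
E
```

```text
rail [ 0.60306921 -0.14970875 -0.09139934  0.29044152  0.18359185  0.07468443
 -0.03277888] -5.236796192367082 [ 0.2  0.5 -0.1  0.7 -0.1  0.6 -0.1  0.6  0.1 -1.1 -1.  -0.9]
load [0.62059689 0.0415272  0.11886139]
T [[402.0, 194.0], [304.0, 180.0], [261.0, 174.0], [426.0, 193.0]]
S [[332.0, 186.0], [272.0, 226.0], [241.0, 246.0], [344.0, 164.0]]
fin [0.43764496 0.18729859 0.124     ] [0.4350944  0.19269369 0.124     ] plate [0.43799947 0.18660667 0.088     ]
dir -102.27321943534812 0.033559591407447034
dir -106.74118648639899 0.06890759409978336
dir -105.11130390840148 0.07146045839373931
scene dir 75.83933536310013 0.032930624056463055
[[-0.     0.996 -0.091]
 [ 0.    -0.091 -0.996]
 [-1.    -0.    -0.   ]]
[0.60013749 0.0812628  0.17475221] [0.64306406 0.077101   0.17475221] [0.5931078  0.01345149 0.17475221] mid front [0.62160077 0.0791819  0.17475221] width 0.04312784876473188 len 0.06817470384318551 yawdir 84.0815457611553
carrier mid [0.61808593 0.04527625 0.17475221]
rod [0.62810476 0.13737298 0.13581188] offset x of fit -0.0012715106407459752
rod [0.61877528 0.04282681 0.11906028] offset x of fit -0.001932617987716349
rod [6.13866220e-01 4.86372572e-04 1.11546674e-01] offset x of fit -0.0029566890906937105
rod [ 0.5957089  -0.17450034  0.08052836] offset x of fit -0.005066804506546929
TCP-rod lateral -0.000328448443066118
```

The carrier and rod agree to within 2 mm laterally, well inside the flared mouth. Lowering part way with a 1 mm correction.

```bash
python3 -m jog '6 -1 0 0; 18 -1 0 0; 32 -1 0 0; 46 -1 0 0; 58 -1 0 0; 68 -1 0 0; 75 -1 0 0; 78 -1 0 0'; python3 -m jog '2 0 0 0; 4 0 0 0; 6 0 0 0; 8 0 0 0; 10 0 0 0; 11 0 0 0; 12 0 0 0; 12 0 0 0'
python3 - <<'E'
from h import *
o=status.get_obs(); print(o["ee_pos"],o["wrist_force"],o["torque"])
S=snap("scene")
cv2.imwrite("pics/c5.png",cv2.resize(S["color"][150:270,220:340,::-1],(600,600),interpolation=cv2.INTER_CUBIC))
E
```

```text
time: 8.6
ee_pos: [0.6192, 0.0414, 0.1919]
tcp_rot: [-87.1, 90.0, 177.6]
wrist_force: [0.3, -0.6, -1.8]
opening: 0.0106
time: 9.6
ee_pos: [0.6192, 0.0414, 0.1802]
tcp_rot: [-110.6, 90.0, 154.2]
wrist_force: [-0.7, -0.4, -1.7]
opening: 0.0112
[0.6192342  0.04143545 0.18024323] [-0.73599277 -0.39441961 -1.72010288] [-0.00407947  0.00989967  0.02472411]
```

View pics/c5.png

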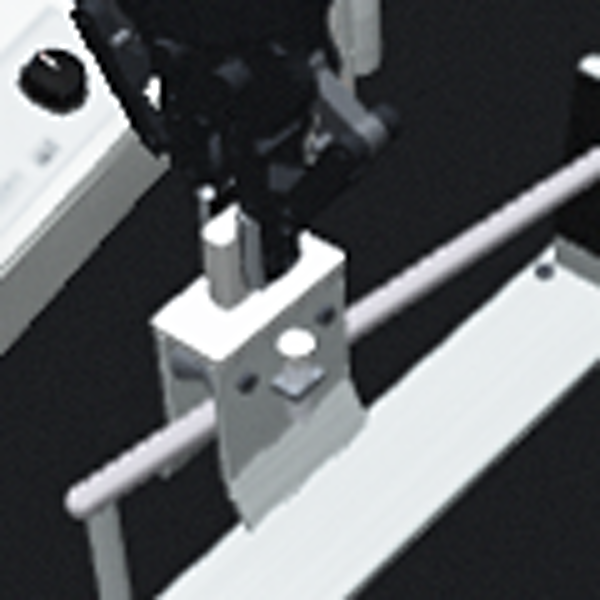

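It is astride the rod, with the roller still above it and no side force. I'll creep down to contact.

```bash
python3 -m jog '1.5 0 0 0; 3 0 0 0; 4.5 0 0 0; 6 0 0 0; 7.5 0 0 0; 8.5 0 0 0; 9.5 0 0 0; 9.5 0 0 0'; python3 -m jog '0.5 0 0 0; 1 0 0 0; 1.5 0 0 0; 2 0 0 0; 2.5 0 0 0; 2.5 0 0 0; 2.5 0 0 0; 2.5 0 0 0'
```

```text
time: 10.65
ee_pos: [0.6192, 0.0414, 0.1707]
tcp_rot: [-85.9, 90.0, 178.9]
wrist_force: [-0.8, -0.3, -2.0]
opening: 0.0112
time: 11.65
ee_pos: [0.6193, 0.0414, 0.1683]
tcp_rot: [164.9, 90.0, 69.6]
wrist_force: [-1.0, 0.1, -2.5]
opening: 0.0109
```

```bash
python3 -m jog '0.5 0 0 0; 1 0 0 0; 1.5 0 0 0; 1.5 0 0 0; 1.5 0 0 0; 1.5 0 0 0; 1.5 0 0 0; 1.5 0 0 0'; python3 -m jog '0.3 0 0 0; 0.6 0 0 0; 0.9 0 0 0; 1.2 0 0 0; 1.5 0 0 0; 1.5 0 0 0; 1.5 0 0 0; 1.5 0 0 0'
```

```text
time: 12.65
ee_pos: [0.6193, 0.0414, 0.1668]
tcp_rot: [127.5, 90.0, 32.2]
wrist_force: [0.5, 0.9, -2.3]
opening: 0.0116
time: 13.65
ee_pos: [0.6194, 0.0414, 0.1655]
tcp_rot: [88.3, 90.0, -6.9]
wrist_force: [0.3, -0.6, 2.8]
opening: 0.0111
```

Contact shows as about +5 N at the expected height, so I'll release and back away upward.

```bash
python3 -m jog '0 0 0 0; 0 0 0 0; 0 0 0 0; -10 0 0 0; -30 0 0 0; -60 0 0 0; -90 0 0 0; -110 0 0 0' 1; python3 -m jog '-10 0 0 0; -20 0 0 0; -20 0 0 0; -20 0 0 0; -20 0 0 0; -20 0 0 0; -20 0 0 0; -20 0 0 0';  python3 -m jog '0 0 0 0; 0 0 0 0; 0 0 0 0; 0 0 0 0; 0 0 0 0; 0 0 0 0; 0 0 0 0; 0 0 0 0'
python3 - <<'E'
from h import *
S=snap("scene"); T=snap("top")
a=S["color"][130:280,220:440,::-1]; b=T["color"][150:310,290:450,::-1]
A=cv2.resize(a,(528,360),interpolation=cv2.INTER_CUBIC); B=cv2.resize(b,(270,270))
cv2.imwrite("pics/c6.png",np.hstack([A,np.vstack([B,np.zeros((90,270,3),np.uint8)])]))
E
```

```text
time: 14.65
ee_pos: [0.6194, 0.0414, 0.2777]
tcp_rot: [99.6, 89.9, 4.4]
wrist_force: [-0.0, -0.3, -0.2]
opening: 0.0854
time: 15.65
ee_pos: [0.6192, 0.0414, 0.2953]
tcp_rot: [-103.9, 90.0, 160.8]
wrist_force: [0.2, 0.5, 0.3]
opening: 0.0854
time: 16.65
ee_pos: [0.6192, 0.0414, 0.2953]
tcp_rot: [-32.0, 90.0, -127.3]
wrist_force: [0.6, 0.7, -0.8]
opening: 0.0856
```

View pics/c6.png

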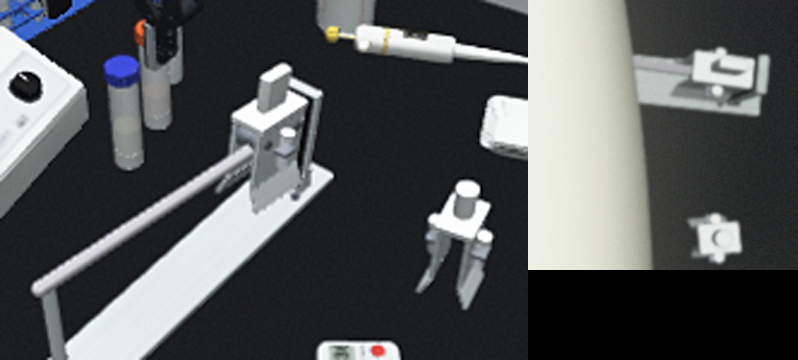

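The carrier has rolled down and stands astride the rod against the stop. The short one is untouched. I'll make one numeric check that it's at rest and seated before handing in.

```bash
python3 -m jog '0 0 0 0; 0 0 0 0; 0 0 0 0; 0 0 0 0; 0 0 0 0; 0 0 0 0; 0 0 0 0; 0 0 0 0'
python3 - <<'E'
from h import *
from fit import rail,p
S0=cv2.imread("pics/scene0.png")[:,:,::-1]; S=snap("scene"); g=lambda i:i.astype(int)
prev=cv2.imread("pics/c6.png")[:360,:528]
now=cv2.resize(S["color"][130:280,220:440,::-1],(528,360),interpolation=cv2.INTER_CUBIC)
print("motion", np.abs(g(now)-g(prev))[50:220,200:340].mean(), "saddle diff",np.abs(g(S["color"])-g(S0))[195:265,385:430].mean())
print("fin top exp",proj(S,rail(p,[0,0,.072]))[0],"seen",220+275/2.4,130+74/2.4)
bot.job_done()
E
```

```text
time: 17.75
ee_pos: [0.6192, 0.0414, 0.2953]
tcp_rot: [-59.9, 90.0, -155.1]
wrist_force: [0.6, -0.1, -0.4]
opening: 0.085
rail [ 0.60306921 -0.14970875 -0.09139934  0.29044152  0.18359185  0.07468443
 -0.03277888] -5.236796192367082 [ 0.2  0.5 -0.1  0.7 -0.1  0.6 -0.1  0.6  0.1 -1.1 -1.  -0.9]
load [0.62059689 0.0415272  0.11886139]
T [[402.0, 194.0], [304.0, 180.0], [261.0, 174.0], [426.0, 193.0]]
S [[332.0, 186.0], [272.0, 226.0], [241.0, 246.0], [344.0, 164.0]]
fin [0.43764496 0.18729859 0.124     ] [0.4350944  0.19269369 0.124     ] plate [0.43799947 0.18660667 0.088     ]
dir -102.27321943534812 0.033559591407447034
dir -106.74118648639899 0.06890759409978336
dir -105.11130390840148 0.07146045839373931
scene dir 75.83933536310013 0.032930624056463055
[[-0.     0.996 -0.091]
 [ 0.    -0.091 -0.996]
 [-1.    -0.    -0.   ]]
motion 1.1460504201680672 saddle diff 1.7807407407407407
fin top exp [336.09204819 156.65962644] seen 334.58333333333337 160.83333333333334
the job is handed in; nothing more can be done
```

The long carrier is on the rail and at rest against the low stop, and the job is handed in at about 18 s of the 38 s allowed; no verdict was reported. I gripped it by its fin and lowered it astride the raised half until the rod took about 5 N. Then I opened the gripper and backed straight up about 130 mm while it rolled down by itself.

**Last checks before handing in:**
- **At rest:** two pictures about 1 s apart differed only at noise level around the carrier.
- **Short carrier:** its picture is unchanged from the start, apart from noise.
- **Gripper:** open, about 0.3 m above the worktop, with no force on the wrist.
- **Seat at the stop:** the fin's top appeared about 4 pixels (roughly 7 mm) from where I expected it. I put this down to my rail estimate, which an earlier scene-view check showed to be up to 5 mm off near the low end, plus a rough pixel reading. The last picture shows the carrier astride the rod and against the stop, but I did not measure its distance from rail_home to the 12 mm limit.

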